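# Open the access panel of the blue control box

### The arm

A 6-joint arm with a two-finger parallel gripper is mounted at the origin on the work surface; the furniture and walls round the work are solid. World frame = base frame: x ahead of the robot, y to its left, z up, the work surface at z = 0. Lengths are in m, angles in rad, forces in N, time in s.
With the tool pointing down it reaches from about 0.35 to 0.8 m from the base axis. Payload 7.3 kg.
Tool frame: the origin (TCP) lies on the centre line of the jaws, within the pads' length; the fingertips stand 11 mm ahead of it and the grasp point (between the pads) lies 8 mm behind it; z points along the fingers, y is the line along which they close (so a half turn about z gives the same grasp; the last joint's range is limited). The gripper opens to 85 mm and grips with 20 to 120 N. Pads are 22 mm wide; open, the fingers measure 114 mm over their backs; the gripper's body (76 mm by 85 mm) begins 54 mm behind the grasp point. The pads swing forward as they close: fully open they stand 13 mm farther back than shut.
Start: joints at [1.081, 0.342, 1.524, -0, 1.275, -0.146], TCP at [0.177, 0.494, 0.242] pointing down, gripper open.
Joint ranges: [-2.53, 2.53], [-0.77, 2.02], [0.04, 2.7], [-1, 4.14], [0.28, 2.66], [-3.11, 3.11]. Speed limits (rad/s): [2.57, 2.57, 3.14, 3.14, 3.14, 3.14].

### API

Orientations are given as a unit quaternion [x, y, z, w].
In Python, from cell import get_state, cams, ticket gives the robot as it stands.
- The arm moves only by the tool step_arm, never from a script. Its argument "motion" is a list of rows, each an object with "grip": the gripper command: -1 is fully open, 1 is shut, values between are in proportion; "dp": the shift along the tool's x, y, z in m, a list of three; "spin": the turn about the tool's z in degrees. In form: [{"grip": grip, "dp": [tx, ty, tz], "spin": spin}, ...]. A call has exactly 8 rows; each row is the pose to reach, as a shift and turn from the pose commanded when the call began, along the tool's axes at that moment; what a row does not reach only later rows make up. A row lasts 1/10 s, in which the tool goes at most 50 mm and 8.59 degrees, less where a joint would pass 70% of its speed; a pose out of reach is approached as far as the arm can. A call with a gripper value outside its range is refused whole. The fingers move at their own pace and stop on an object; the grip force is fixed at half the most. Time passes only in rows, so rows that repeat a pose let the fingers close, or fill a call up. It gives the time, the measured TCP pose, the force, the opening and the grip force at its end, in the units of the state.
- get_state(): the state, without advancing time (a new reading comes with each control period).
- cams.camera(name): name is "scene" or "top" or "wrist"; returns the picture (420x560x3 uint8, red, green, blue); there is no depth.
- cams.camera_info(name): a dict with "fx", "fy", "cx", "cy" (pixels), "rvec" (rotation vector, rad) and "tvec" (3), from world to camera coordinates, as OpenCV has them; the wrist camera has in their place "hand_eye" (4x4, takes a point from camera to tool coordinates, whose origin is the TCP and whose axes are the flange's). Camera axes: x right, y down, z forward; pixel columns grow to the right and rows downward; lengths in m; the calibration is good to about 2 mm. A picture is of the moment at which its call begins: read the wrist's pose just before it. camera_info takes no time and is no camera call.
- ticket.close_job(): hands the job in; it is judged then, once.
Trained networks look in the newest picture that a camera, given by its name, has taken for a name from the list of things; names that differ only in an ending like _2 or _b are one class to them, and where a whole thing is asked for, a point or a joint stands for the part that bears it (a point fixed in the world has none). Each returns a list of dicts, best first, with "score" (0 to 1); they miss things now and then, are a little off and sometimes report something else, mostly with a low value. They report only what shows in the picture. A call takes as long as a camera call.
- cams.spot_in(camera, query): "point" ([column, row] in pixels, amid what is visible of it).
- cams.place_of(camera, query): "point" ([column, row] in pixels: a listed point, or the origin of a listed thing).
The state is a dict: "clock": time; "joints": joint angles; "joint_velocities": joint speeds; "effort": joint torques, N m; "eef_pos": TCP position; "eef_rot": TCP orientation; "wrist_force": force on the tool from outside, world axes, zero at the start; "torque": the same for the moment, N m; "gripper_width": opening from 0.0 (shut) to 1.0 (fully open); "grasp_force": force on a finger pad.
Only numpy, scipy, OpenCV 4.12 (cv2) and the standard library are available. Lean on these libraries where they do the work, as an engineer would, in place of code of your own. Each camera call takes 0.05 s, during which the arm holds its last target. There are 200 camera calls.

### The job

The blue control box on the bench has to be opened for service: give the black wing of its quarter-turn fastener a quarter turn counterclockwise to unlocked, then swing the access panel, which has a bow handle, up to at least 60 degrees, where it stays by itself, and let go. Leave the white box locked and shut, and do not shift or tip the specimen cup and the brown bottle.

Things in the scene. Friction and masses are not known exactly. Their poses are not given: they have to be found in the camera images.
- blue_box: Blue sheet-metal control box with a blue top, 150 (x) x 130 (y) x 78 mm high, fixed; a white one of the same make stands left or right of it. Origin: centre of its underside; x to the right (roughly -y of the world), y away from the robot, z up. Its top is a hinged panel 141 x 130 x 4 mm, upper face at z = 78 mm, shut at the start; on it are a black-winged fastener and a dark bow handle.
- blue_grip (a point): Grip point of the fastener's wing, on its upright turning axis, 26 mm above the panel, at x = +15, y = -31, z = +104 mm in the box. The wing is an upright black blade 44 long, 10 thick, top 38 mm and foot 6 mm above the panel, on a steel disc 32 mm across; a white line marks one half. The point turns with it: -y along the blade to the white line, x across its 10 mm, z up.
- blue_wing (a joint): Wing angle, rad. 0 locked: blade along the box's y, white line to the red dot at the edge nearest the robot. pi/2 unlocked, at a stop: blade along the box's x, white line to the green dot on the right (hinge side). Grows counterclockwise from above; starts at 0 to 0.2; stays where left (friction about 0.06 N m). A cam under it holds the panel down until about 60 degrees.
- blue_pull (a point): Middle of the bow handle's bar near the panel's left edge: round, 10 mm thick, along the box's y, 80 mm clear between its posts, centre line 35 mm above the panel (x = -55, y = 0, z = +113 mm in the box when shut). Being round, it turns between pads that close along the box's x at its middle, so the tool can stay pointing down while it carries the bar round the hinge.
- blue_hinge (a point): Middle of the panel's hinge axis, at its right edge, x = +68, y = 0, z = +74 mm in the box; the axis lies along the box's y. From it the bar lies 123 mm to the left (-x) and 39 mm up when shut.
- blue_panel (a joint): Opening angle of the blue box's panel, rad: 0 shut, stop at 1.75. The left edge, with the handle, swings up and over to the right. A stiff hinge (about 0.4 N m): the panel stays at any angle; lifting takes about 5 N at the handle.
- white_wing (a joint): Wing of the white box, same make: 0 locked; to be left alone.
- white_panel (a joint): Panel of the white box: 0 shut; to be left alone.
- cup: Loose specimen cup with a red lid, 62 mm across, 68 mm high, a bystander. Origin: centre of its underside, z up.
- bottle: Loose brown culture bottle with a white cap, 39 mm across, 119 mm high, a bystander. Origin: centre of its underside, z up.
- tablet (a point): Obstacle, no part of the job: centre of a thin upright tablet screen on a swing arm, left of the boxes, 262 mm long, from 0.16 to 0.34 m above the bench, running from the tall grey analyser behind the boxes (0.39 m high) towards the robot. Pass over it with the fingertips above 0.38 m. In front, right of the middle, stands a grey drawer cabinet, 0.20 m high.

How it is judged:
By the outcome, as a careful person would: the job done as asked, in the order asked, and still so for the second after the job is handed in, with the robot touching nothing.
It also fails if it takes over 51 s, if anything falls off the work surface, if the arm or the gripper's body presses on something with over 40 N, if the wrist force passes 120 N, or if a joint passes its speed limit or range.

## Working session

There is one attempt and no reset: what is moved stays moved. The work goes in short steps, Python scripts to look and compute and a tool call to move; the robot and the scene stay as the last step left them, time stands still between calls to the robot, and variables do not carry over. Pictures are saved under pics/ and viewed, at most 10 in all, crops included, and the job is handed in when it is done.

Besides the shell and the picture viewer there is one more tool, called as name([rows], argument=value, ...), one row to a line, values as JSON. step_arm: Moves the arm, as the interface text tells. Its arguments: {"type":"object","properties":{"motion":{"type":"array","items":{"type":"object","properties":{"grip":{"type":"number"},"dp":{"type":"array","items":{"type":"number"}},"spin":{"type":"number"}}}}},"required":["motion"]}

```bash
mkdir -p pics
cat > h.py <<'E'
import numpy as np, cv2
from cell import get_state, cams, ticket
from scipy.spatial.transform import Rotation as R
def save(n,f): 
    im=cams.camera(n); cv2.imwrite('pics/'+f,im[:,:,::-1]); return im
def ray(n,p,st=None):
    i=cams.camera_info(n)
    d=np.array([(p[0]-i['cx'])/i['fx'],(p[1]-i['cy'])/i['fy'],1.])
    if 'rvec' in i:
        M=cv2.Rodrigues(np.array(i['rvec'],float))[0]; t=np.array(i['tvec'],float).ravel()
        o=-M.T@t; d=M.T@d
    else:
        H=np.array(i['hand_eye']); T=R.from_quat(st['eef_rot']).as_matrix()
        o=T@H[:3,3]+np.array(st['eef_pos']); d=T@H[:3,:3]@d
    return o,d/np.linalg.norm(d)
def tri(rays):
    A=sum(np.eye(3)-np.outer(d,d) for o,d in rays); b=sum((np.eye(3)-np.outer(d,d))@o for o,d in rays)
    x=np.linalg.solve(A,b); return x,[float(np.linalg.norm((np.eye(3)-np.outer(d,d))@(x-o))) for o,d in rays]
def atz(r,z): o,d=r; return o+d*(z-o[2])/d[2]
E
python3 - <<'E'
from h import *
s=get_state(); print(s['clock'],s['eef_pos'],s['eef_rot'])
a=[save(n,n+'0.png') for n in('scene','top')]
Q=['blue_grip','blue_pull','blue_hinge','blue_box','cup','bottle','tablet']
for q in Q:
    r={}
    for n in('scene','top'):
        l=cams.place_of(n,q); print(q,n,[(np.round(x['point'],1).tolist(),round(x['score'],2)) for x in l[:2]])
        if l: r[n]=ray(n,l[0]['point'])
    if len(r)==2: x,e=tri(list(r.values())); print('   ',x.round(3),np.round(e,4))
im=np.hstack(a); im=cv2.resize(im,(800,300)); 
print(get_state()['clock'])
E
```

```text
0.0 [0.17675752 0.49393888 0.24161966] [ 1.71042369e-01  9.85263368e-01 -7.42050637e-04 -2.28722461e-04]
blue_grip scene [([267.4, 168.4], 0.59)]
blue_grip top [([353.1, 189.7], 0.53)]
    [ 0.55  -0.163  0.102] [0.0045 0.0045]
blue_pull scene [([264.2, 184.4], 0.55)]
blue_pull top [([327.2, 182.0], 0.85)]
    [ 0.564 -0.099  0.107] [0. 0.]
blue_hinge scene [([254.0, 165.7], 0.63)]
blue_hinge top [([372.7, 174.8], 0.89)]
    [ 0.59  -0.218  0.067] [0.0002 0.0002]
blue_box scene [([258.7, 202.2], 0.66), ([263.1, 184.9], 0.31)]
blue_box top [([339.4, 188.2], 0.8), ([202.4, 244.6], 0.36)]
    [ 0.575 -0.144 -0.001] [0.0061 0.0061]
cup scene [([330.6, 319.0], 0.91)]
cup top [([202.4, 243.4], 0.94)]
    [ 0.428  0.22  -0.008] [0.0011 0.0011]
bottle scene [([303.1, 332.1], 0.71)]
bottle top [([188.6, 218.0], 0.71), ([370.2, 176.9], 0.65)]
    [0.493 0.256 0.003] [0. 0.]
tablet scene [([362.8, 240.0], 0.95)]
tablet top [([183.0, 254.4], 0.71), ([324.9, 180.7], 0.57)]
    [0.387 0.215 0.251] [0.0007 0.0007]
0.8
```

View pics/scene0.png

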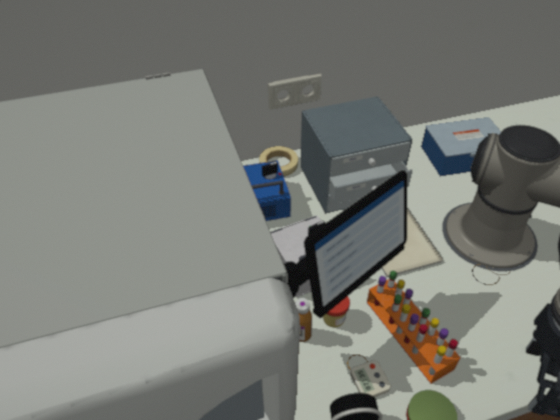

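View pics/top0.png

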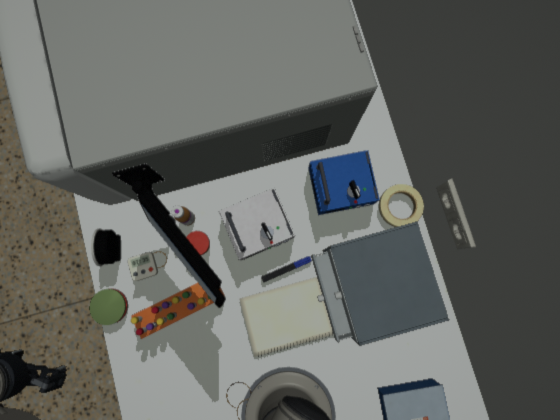

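The pictures show the blue box at about (345,183) in top, with its wing at (354,190) and bar at (323,182). The white box is at (257,223), the tablet runs (140,185)–(220,300), and the cabinet is at about (385,285). I'll raise first.

step_arm([
  {"grip": -1,"dp": [0,0,-0.05],"spin": 0},
  {"grip": -1,"dp": [0,0,-0.1],"spin": 0},
  {"grip": -1,"dp": [0,0,-0.15],"spin": 8},
  {"grip": -1,"dp": [0,0,-0.19],"spin": 16},
  {"grip": -1,"dp": [0,0,-0.19],"spin": 24},
  {"grip": -1,"dp": [0,0,-0.19],"spin": 32},
  {"grip": -1,"dp": [0,0,-0.19],"spin": 40},
  {"grip": -1,"dp": [0,0,-0.19],"spin": 48},
])

```text
clock: 1.6
eef_pos: [0.1769, 0.4942, 0.4324]
eef_rot: [0.559, 0.829, 0.0, -0.0]
wrist_force: [0.4, -0.5, -0.2]
gripper_width: 1.002
grasp_force: 0.0
```

```bash
cat >> h.py <<'E'
def to(p,yaw=None):
    """shift in tool axes to world point p; spin (deg) to bring tool y to heading yaw (deg)"""
    s=get_state(); T=R.from_quat(s['eef_rot']).as_matrix()
    y=np.degrees(np.arctan2(T[1,1],T[0,1]))
    print('t',round(s['clock'],2),'pos',np.round(s['eef_pos'],4),'yaw',round(y,2),'j',np.round(s['joints'],2),'F',np.round(s['wrist_force'],1),'z',T[:,2].round(3))
    print('dp',(T.T@(np.array(p)-s['eef_pos'])).round(4), 'spin',None if yaw is None else round((y-yaw+180)%360-180,2))
E
python3 -c "
from h import *
to([.53,-.13,.43],-78)"
```

```text
t 1.6 pos [0.1769 0.4942 0.4324] yaw 21.97 j [ 1.08  0.28  1.11 -0.    1.76  0.7 ] F [ 0.4 -0.5 -0.2] z [ 0.  0. -1.]
dp [-0.711   0.0939  0.0023] spin 99.97
```

step_arm([
  {"grip": -1,"dp": [-0.0446,0.0059,0],"spin": 7},
  {"grip": -1,"dp": [-0.0892,0.0118,0],"spin": 14},
  {"grip": -1,"dp": [-0.1338,0.0177,0],"spin": 21},
  {"grip": -1,"dp": [-0.1784,0.0236,0],"spin": 28},
  {"grip": -1,"dp": [-0.223,0.0295,0],"spin": 35},
  {"grip": -1,"dp": [-0.2676,0.0354,0],"spin": 42},
  {"grip": -1,"dp": [-0.3122,0.0413,0],"spin": 49},
  {"grip": -1,"dp": [-0.3568,0.0472,0],"spin": 56},
])

```text
clock: 2.4
eef_pos: [0.3564, 0.1804, 0.4326]
eef_rot: [0.883, 0.47, 0.0, 0.0]
wrist_force: [1.1, 1.1, 0.7]
gripper_width: 1.001
grasp_force: 0.0
```

```bash
python3 -c "
from h import *
to([.53,-.13,.43],-78)"
```

```text
t 2.4 pos [0.3564 0.1804 0.4326] yaw -33.98 j [0.28 0.02 1.41 0.   1.71 0.87] F [1.1 1.1 0.7] z [ 0.001  0.    -1.   ]
dp [-0.1604  0.3174  0.0026] spin 44.02
```

step_arm([
  {"grip": -1,"dp": [-0.021,0.0415,0],"spin": 6},
  {"grip": -1,"dp": [-0.042,0.083,0],"spin": 12},
  {"grip": -1,"dp": [-0.063,0.1245,0],"spin": 18},
  {"grip": -1,"dp": [-0.084,0.166,0],"spin": 24},
  {"grip": -1,"dp": [-0.105,0.2075,0],"spin": 30},
  {"grip": -1,"dp": [-0.126,0.249,0],"spin": 36},
  {"grip": -1,"dp": [-0.147,0.2905,0],"spin": 42},
  {"grip": -1,"dp": [-0.16,0.317,0],"spin": 44},
])

```text
clock: 3.2
eef_pos: [0.5318, -0.1299, 0.4315]
eef_rot: [0.995, 0.104, -0.0, -0.0]
wrist_force: [-0.2, -0.4, -0.1]
gripper_width: 1.001
grasp_force: 0.0
```

```bash
cat > m.py <<'E'
from h import *
import sys,pickle
s=get_state(); save('wrist',sys.argv[1]); out={}
for q in ['blue_grip','blue_pull','blue_hinge','blue_box']:
    l=cams.place_of('wrist',q); print(q,[(np.round(x['point'],1).tolist(),round(x['score'],2)) for x in l[:2]])
    if l:
        out[q]=ray('wrist',l[0]['point'],s)
        z={'blue_grip':.104,'blue_pull':.113,'blue_hinge':.074,'blue_box':0}[q]; print('   ',atz(out[q],z).round(4))
pickle.dump(out,open(sys.argv[1][:-4]+'.pkl','wb'))
to([.55,-.17,.3],-78)
E
python3 m.py w1.png
```

```text
blue_grip [([305.9, 155.1], 0.77)]
    [ 0.5524 -0.1649  0.104 ]
blue_pull [([255.9, 135.1], 0.92)]
    [ 0.5655 -0.0914  0.113 ]
blue_hinge [([340.4, 134.0], 0.9)]
    [ 0.5893 -0.2105  0.074 ]
blue_box [([294.9, 130.7], 0.71), ([45.5, 128.7], 0.19)]
    [ 0.576  -0.1487  0.    ]
t 3.45 pos [ 0.5307 -0.1264  0.4323] yaw -77.66 j [-0.37  0.32  1.05  0.    1.78  0.98] F [-0.3  1.   0.7] z [-0.     0.001 -1.   ]
dp [0.0095 0.0468 0.1323] spin 0.34
```

View pics/w1.png

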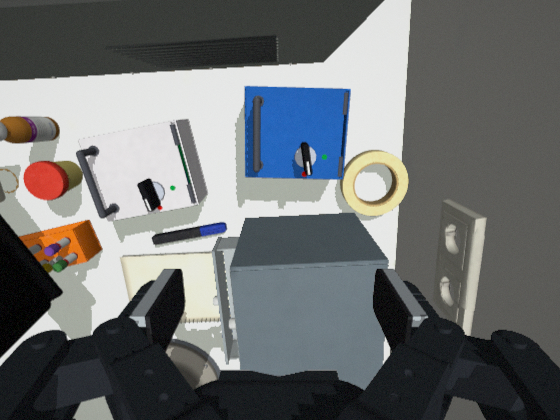

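The wrist view shows the blue box upright. The wing is at (306,157), its white line pointing slightly right of the red dot, and the bar is at (256,135). I'll descend for a second view.

step_arm([
  {"grip": -1,"dp": [0.002,0.01,0.04],"spin": 0},
  {"grip": -1,"dp": [0.004,0.02,0.08],"spin": 0},
  {"grip": -1,"dp": [0.006,0.03,0.12],"spin": 0},
  {"grip": -1,"dp": [0.008,0.04,0.16],"spin": 0},
  {"grip": -1,"dp": [0.008,0.04,0.16],"spin": 0},
  {"grip": -1,"dp": [0.008,0.04,0.16],"spin": 0},
  {"grip": -1,"dp": [0.008,0.04,0.16],"spin": 0},
  {"grip": -1,"dp": [0.008,0.04,0.16],"spin": 0},
])

```text
clock: 4.25
eef_pos: [0.5481, -0.1639, 0.2751]
eef_rot: [0.994, 0.108, 0.002, 0.001]
wrist_force: [-0.1, -0.6, -0.1]
gripper_width: 1.002
grasp_force: 0.0
```

```bash
python3 m.py w2.png
python3 - <<'E'
from h import *; import pickle
a=pickle.load(open('w1.pkl','rb'));b=pickle.load(open('w2.pkl','rb'))
for q in a:
    if q in b: x,e=tri([a[q],b[q]]); print(q,x.round(4),np.round(e,4))
E
```

```text
blue_grip [([281.4, 191.2], 0.84)]
    [ 0.5496 -0.167   0.104 ]
blue_pull [([203.0, 161.9], 0.62)]
    [ 0.5632 -0.0912  0.113 ]
blue_hinge [([330.0, 156.9], 0.81)]
    [ 0.5882 -0.2095  0.074 ]
blue_box [([270.0, 149.7], 0.85)]
    [ 0.5733 -0.1484  0.    ]
t 4.5 pos [ 0.5474 -0.1642  0.2729] yaw -77.69 j [-0.43  0.41  1.34  0.    1.39  0.93] F [-0.4 -0.2 -0.3] z [ 0.001 -0.    -1.   ]
dp [ 0.0013  0.0062 -0.0271] spin 0.31
blue_grip [ 0.5534 -0.1647  0.1178] [0.0015 0.0015]
blue_pull [ 0.5657 -0.0924  0.1222] [0.0009 0.0009]
blue_hinge [ 0.5901 -0.2062  0.0939] [0.0004 0.0004]
blue_box [ 0.5769 -0.1477  0.0253] [0.0008 0.0008]
```

View pics/w2.png

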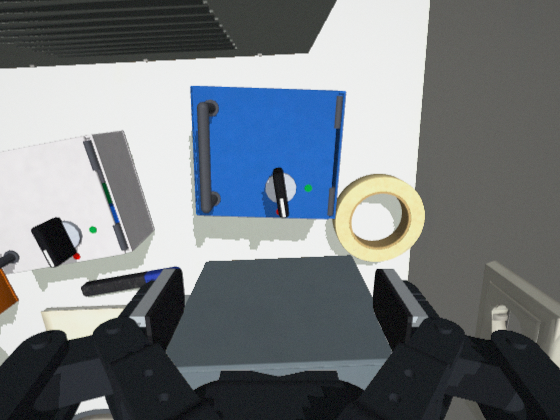

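The second view has the wing at (281,191), rotated about 10° ccw from locked, and the bar at (204,157). Heights from scene and top agree with the nominal ones. Next I check cabinet clearance and work out the approach.

Run:
```python
from h import *
for p in [(415,225),(330,252),(318,255)]: print(atz(ray('top',p),.2).round(3))
to([.549,-.1665,.155],-68)
```

```text
[ 0.448 -0.277  0.2  ]
[ 0.392 -0.092  0.2  ]
[ 0.386 -0.066  0.2  ]
t 4.5 pos [ 0.5474 -0.1642  0.2729] yaw -77.69 j [-0.43  0.41  1.34  0.    1.39  0.93] F [-0.4 -0.2 -0.3] z [ 0.001 -0.    -1.   ]
dp [0.0009 0.0025 0.1179] spin -9.69
```

step_arm([
  {"grip": 0,"dp": [0.001,0.0025,0.035],"spin": -4},
  {"grip": 0,"dp": [0.001,0.0025,0.07],"spin": -8},
  {"grip": 0,"dp": [0.001,0.0025,0.105],"spin": -9.7},
  {"grip": 0,"dp": [0.001,0.0025,0.13],"spin": -9.7},
  {"grip": 0,"dp": [0.001,0.0025,0.15],"spin": -9.7},
  {"grip": 0,"dp": [0.001,0.0025,0.165],"spin": -9.7},
  {"grip": 0,"dp": [0.001,0.0025,0.173],"spin": -9.7},
  {"grip": 0,"dp": [0.001,0.0025,0.173],"spin": -9.7},
])

```text
clock: 5.3
eef_pos: [0.5484, -0.1663, 0.0984]
eef_rot: [0.982, 0.191, -0.001, -0.001]
wrist_force: [-0.0, -0.3, 0.4]
gripper_width: 0.503
grasp_force: 0.0
```

```bash
python3 -c "
from h import *
save('wrist','w3.png')
to([.549,-.1665,.1],-68)"
```

```text
t 5.35 pos [ 0.5489 -0.1665  0.0994] yaw -68.0 j [-0.43  0.58  1.57  0.    1.    0.76] F [-0.2 -1.   0.5] z [-0.  0. -1.]
dp [ 0.0001 -0.     -0.0006] spin 0.0
```

View pics/w3.png

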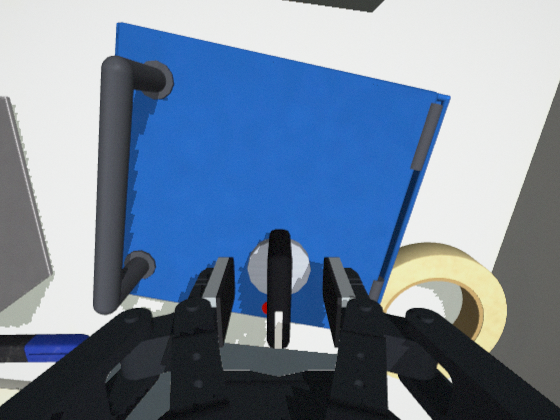

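The blade stands centred at (280,285), parallel to the pads at (220,300) and (340,300). I close.

step_arm([
  {"grip": 0.5,"dp": [0,0,0],"spin": 0},
  {"grip": 1,"dp": [0,0,0],"spin": 0},
  {"grip": 1,"dp": [0,0,0],"spin": 0},
  {"grip": 1,"dp": [0,0,0],"spin": 0},
  {"grip": 1,"dp": [0,0,0],"spin": 0},
  {"grip": 1,"dp": [0,0,0],"spin": 0},
  {"grip": 1,"dp": [0,0,0],"spin": 0},
  {"grip": 1,"dp": [0,0,0],"spin": 0},
])

```text
clock: 6.15
eef_pos: [0.5491, -0.1663, 0.1004]
eef_rot: [0.982, 0.191, 0.001, 0.0]
wrist_force: [-1.4, 3.0, 5.6]
gripper_width: 0.107
grasp_force: 59.3
```

step_arm([
  {"grip": 1,"dp": [0,0,0],"spin": -5},
  {"grip": 1,"dp": [0,0,0],"spin": -10},
  {"grip": 1,"dp": [0,0,0],"spin": -15},
  {"grip": 1,"dp": [0,0,0],"spin": -20},
  {"grip": 1,"dp": [0,0,0],"spin": -25},
  {"grip": 1,"dp": [0,0,0],"spin": -30},
  {"grip": 1,"dp": [0,0,0],"spin": -35},
  {"grip": 1,"dp": [0,0,0],"spin": -40},
])

```text
clock: 6.95
eef_pos: [0.5488, -0.1658, 0.1004]
eef_rot: [0.856, 0.517, 0.0, -0.0]
wrist_force: [-3.5, 3.2, 7.3]
gripper_width: 0.106
grasp_force: 59.6
```

```bash
python3 -c "
from h import *
print(get_state()['torque']);to([.549,-.1665,.1],12)"
```

```text
[ 0.730646    0.44665319 -0.03616989]
t 6.95 pos [ 0.5488 -0.1658  0.1004] yaw -27.79 j [-0.43  0.57  1.57  0.    1.    0.06] F [-3.5  3.2  7.3] z [ 0.     0.001 -1.   ]
dp [-0.0005  0.0005  0.0004] spin -39.79
```

step_arm([
  {"grip": 1,"dp": [0,0,0],"spin": -6},
  {"grip": 1,"dp": [0,0,0],"spin": -12},
  {"grip": 1,"dp": [0,0,0],"spin": -18},
  {"grip": 1,"dp": [0,0,0],"spin": -24},
  {"grip": 1,"dp": [0,0,0],"spin": -30},
  {"grip": 1,"dp": [0,0,0],"spin": -36},
  {"grip": 1,"dp": [0,0,0],"spin": -40},
  {"grip": 1,"dp": [0,0,0],"spin": -41},
])

```text
clock: 7.75
eef_pos: [0.5482, -0.1657, 0.1004]
eef_rot: [0.622, 0.783, 0.0, -0.001]
wrist_force: [-5.5, 4.2, 8.9]
gripper_width: 0.103
grasp_force: 63.2
```

```bash
python3 -c "
from h import *
print(get_state()['torque']);to([.549,-.1665,.1],12)"
```

```text
[ 0.75629676  0.796516   -0.95217904]
t 7.75 pos [ 0.5482 -0.1657  0.1004] yaw 13.04 j [-0.43  0.57  1.57  0.    1.   -0.66] F [-5.5  4.2  8.9] z [-0.001  0.002 -1.   ]
dp [-0.001   0.0006  0.0004] spin 1.04
```

Torque shows the stop was reached. I release, then rise.

step_arm([
  {"grip": 0,"dp": [0,0,0],"spin": 1},
  {"grip": 0,"dp": [0,0,0],"spin": 1},
  {"grip": 0,"dp": [0,0,0],"spin": 1},
  {"grip": 0,"dp": [0,0,-0.03],"spin": 1},
  {"grip": 0,"dp": [0,0,-0.06],"spin": 1},
  {"grip": 0,"dp": [0,0,-0.09],"spin": 9},
  {"grip": 0,"dp": [0,0,-0.1],"spin": 17},
  {"grip": 0,"dp": [0,0,-0.1],"spin": 25},
])

```text
clock: 8.55
eef_pos: [0.5499, -0.1671, 0.2016]
eef_rot: [0.779, 0.627, 0.001, 0.002]
wrist_force: [0.0, -0.7, -0.9]
gripper_width: 0.496
grasp_force: 0.0
```

```bash
python3 -c "
from h import *
to([.564,-.091,.2],-78)"
```

```text
t 8.55 pos [ 0.5499 -0.1671  0.2016] yaw -12.33 j [-0.43  0.46  1.45 -0.    1.22 -0.21] F [ 0.  -0.7 -0.9] z [ 0.004 -0.002 -1.   ]
dp [ 0.0773 -0.0025  0.0015] spin 65.67
```

step_arm([
  {"grip": 0,"dp": [0.015,-0.0005,0],"spin": 8.5},
  {"grip": 0,"dp": [0.03,-0.001,0],"spin": 17},
  {"grip": 0,"dp": [0.045,-0.0015,0],"spin": 25.5},
  {"grip": 0,"dp": [0.06,-0.002,0],"spin": 34},
  {"grip": 0,"dp": [0.077,-0.0025,0],"spin": 42.5},
  {"grip": 0,"dp": [0.077,-0.0025,0],"spin": 51},
  {"grip": 0,"dp": [0.077,-0.0025,0],"spin": 59.5},
  {"grip": 0,"dp": [0.077,-0.0025,0],"spin": 65.7},
])

```text
clock: 9.35
eef_pos: [0.5625, -0.0905, 0.1991]
eef_rot: [0.995, 0.105, 0.0, 0.0]
wrist_force: [-0.4, -0.4, -0.0]
gripper_width: 0.501
grasp_force: 0.0
```

step_arm([
  {"grip": 0,"dp": [0,0,0],"spin": 0},
  {"grip": 0,"dp": [0,0,0.02],"spin": 0},
  {"grip": 0,"dp": [0,0,0.04],"spin": 0},
  {"grip": 0,"dp": [0,0,0.055],"spin": 0},
  {"grip": 0,"dp": [0,0,0.055],"spin": 0},
  {"grip": 0,"dp": [0,0,0.055],"spin": 0},
  {"grip": 0,"dp": [0,0,0.055],"spin": 0},
  {"grip": 0,"dp": [0,0,0.055],"spin": 0},
])

```text
clock: 10.15
eef_pos: [0.5629, -0.0908, 0.1453]
eef_rot: [0.994, 0.107, 0.001, 0.0]
wrist_force: [0.2, -0.2, 0.4]
gripper_width: 0.504
grasp_force: 0.0
```

```bash
python3 -c "
from h import *
to([.564,-.091,.105],-78)
save('wrist','w4.png')"
```

```text
t 10.15 pos [ 0.5629 -0.0908  0.1453] yaw -77.66 j [-0.29  0.51  1.53  0.    1.09  1.06] F [ 0.2 -0.2  0.4] z [ 0.002 -0.    -1.   ]
dp [0.0009 0.0004 0.0403] spin 0.34
```

View pics/w4.png

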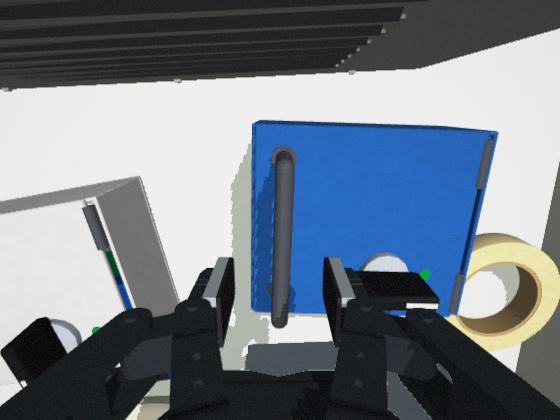

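The wing is unlocked, with its white end at (422,305) by the green dot (424,274), and the pads straddle the bar at (281,240). I descend and close.

step_arm([
  {"grip": 0,"dp": [0.001,0,0.02],"spin": 0},
  {"grip": 0,"dp": [0.001,0,0.04],"spin": 0},
  {"grip": 0,"dp": [0.001,0,0.04],"spin": 0},
  {"grip": 1,"dp": [0.001,0,0.04],"spin": 0},
  {"grip": 1,"dp": [0.001,0,0.04],"spin": 0},
  {"grip": 1,"dp": [0.001,0,0.04],"spin": 0},
  {"grip": 1,"dp": [0.001,0,0.04],"spin": 0},
  {"grip": 1,"dp": [0.001,0,0.04],"spin": 0},
])

```text
clock: 11.0
eef_pos: [0.5645, -0.0922, 0.1058]
eef_rot: [0.994, 0.107, 0.002, 0.002]
wrist_force: [1.0, -6.5, -0.5]
gripper_width: 0.094
grasp_force: 58.4
```

```bash
python3 -c "
from h import *
to([.564,-.091,.105],-78)
r=np.hypot(.123,.039);a0=np.arctan2(.039,-.123)
for d in range(0,76,5):
    a=a0-np.radians(d); print(d,'ty',round(r*np.cos(a)+.123,4),'tz',-round(r*np.sin(a)-.039,4))"
```

```text
t 11.0 pos [ 0.5645 -0.0922  0.1058] yaw -77.74 j [-0.29  0.56  1.57 -0.    1.    1.06] F [ 1.  -6.5 -0.5] z [ 0.003 -0.003 -1.   ]
dp [-0.0002 -0.0013  0.0008] spin 0.26
0 ty 0.0 tz 0.0
5 ty 0.0039 tz -0.0106
10 ty 0.0086 tz -0.0208
15 ty 0.0143 tz -0.0305
20 ty 0.0208 tz -0.0397
25 ty 0.028 tz -0.0483
30 ty 0.036 tz -0.0563
35 ty 0.0446 tz -0.0635
40 ty 0.0538 tz -0.0699
45 ty 0.0636 tz -0.0756
50 ty 0.0738 tz -0.0803
55 ty 0.0844 tz -0.0841
60 ty 0.0953 tz -0.087
65 ty 0.1064 tz -0.089
70 ty 0.1176 tz -0.0899
75 ty 0.1288 tz -0.0899
```

step_arm([
  {"grip": 1,"dp": [0,0.0039,-0.0106],"spin": 0},
  {"grip": 1,"dp": [0,0.0086,-0.0208],"spin": 0},
  {"grip": 1,"dp": [0,0.0143,-0.0305],"spin": 0},
  {"grip": 1,"dp": [0,0.0208,-0.0397],"spin": 0},
  {"grip": 1,"dp": [0,0.028,-0.0483],"spin": 0},
  {"grip": 1,"dp": [0,0.036,-0.0563],"spin": 0},
  {"grip": 1,"dp": [0,0.036,-0.0563],"spin": 0},
  {"grip": 1,"dp": [0,0.036,-0.0563],"spin": 0},
])

```text
clock: 11.8
eef_pos: [0.5708, -0.1258, 0.1625]
eef_rot: [0.994, 0.107, 0.0, 0.0]
wrist_force: [-4.8, 2.1, 5.4]
gripper_width: 0.089
grasp_force: 59.5
```

```bash
python3 -c "
from h import *
to([.564,-.091,.105],-78)"
```

```text
t 11.8 pos [ 0.5708 -0.1258  0.1625] yaw -77.7 j [-0.35  0.52  1.47  0.    1.15  1.01] F [-4.8  2.1  5.4] z [ 0. -0. -1.]
dp [ 0.0008 -0.0355  0.0574] spin 0.3
```

Forces are low and it follows well. From 30° I continue to about 72° (relative values).

step_arm([
  {"grip": 1,"dp": [0,0.0086,-0.0072],"spin": 0},
  {"grip": 1,"dp": [0,0.0178,-0.0136],"spin": 0},
  {"grip": 1,"dp": [0,0.0276,-0.0193],"spin": 0},
  {"grip": 1,"dp": [0,0.0378,-0.024],"spin": 0},
  {"grip": 1,"dp": [0,0.0484,-0.0278],"spin": 0},
  {"grip": 1,"dp": [0,0.0593,-0.0307],"spin": 0},
  {"grip": 1,"dp": [0,0.0704,-0.0327],"spin": 0},
  {"grip": 1,"dp": [0,0.0816,-0.0336],"spin": 0},
])

```text
clock: 12.6
eef_pos: [0.5859, -0.2051, 0.197]
eef_rot: [0.994, 0.107, -0.002, -0.001]
wrist_force: [-11.4, 3.4, 10.4]
gripper_width: 0.089
grasp_force: 63.9
```

step_arm([
  {"grip": 1,"dp": [0,0.006,0],"spin": 0},
  {"grip": 1,"dp": [0,0.006,0],"spin": 0},
  {"grip": 1,"dp": [0,0.006,0],"spin": 0},
  {"grip": 0.5,"dp": [0,0.006,0],"spin": 0},
  {"grip": 0.5,"dp": [0,0.006,0],"spin": 0},
  {"grip": 0.5,"dp": [0,0.006,0],"spin": 0},
  {"grip": 0.5,"dp": [0,0.006,0],"spin": 0},
  {"grip": 0.5,"dp": [0,0.006,0],"spin": 0},
])

```text
clock: 13.4
eef_pos: [0.5898, -0.2111, 0.194]
eef_rot: [0.994, 0.107, -0.0, -0.0]
wrist_force: [-0.4, -0.4, 0.1]
gripper_width: 0.249
grasp_force: 0.0
```

```bash
python3 -c "
from h import *
to([.59,-.205,.35],-78)
save('wrist','w5.png')"
```

```text
t 13.4 pos [ 0.5898 -0.2111  0.194 ] yaw -77.68 j [-0.47  0.57  1.3   0.    1.28  0.89] F [-0.4 -0.4  0.1] z [-0.  0. -1.]
dp [ 0.0015 -0.006  -0.156 ] spin 0.32
```

View pics/w5.png

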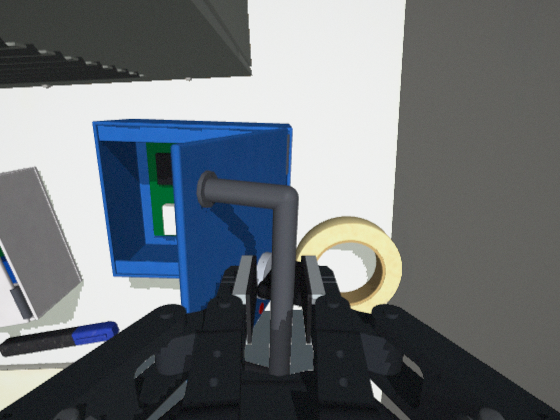

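The panel is up at about 70°, with the bar at (284,280) free between the pads. I retreat straight up.

step_arm([
  {"grip": 0.5,"dp": [0,0,-0.02],"spin": 0},
  {"grip": 0.5,"dp": [0,0,-0.04],"spin": 0},
  {"grip": 0.5,"dp": [0,0,-0.06],"spin": 0},
  {"grip": 0.5,"dp": [0,0,-0.09],"spin": 0},
  {"grip": 0.5,"dp": [0,0,-0.12],"spin": 0},
  {"grip": 0.5,"dp": [0,0,-0.15],"spin": 0},
  {"grip": 0.5,"dp": [0,0,-0.18],"spin": 0},
  {"grip": 0.5,"dp": [0,0,-0.2],"spin": 0},
])

```text
clock: 14.25
eef_pos: [0.5899, -0.2112, 0.3967]
eef_rot: [0.994, 0.107, 0.001, 0.001]
wrist_force: [0.5, -0.0, -0.4]
gripper_width: 0.254
grasp_force: 0.0
```

```bash
python3 -c "
from h import *
to([.59,-.205,.35],-78)
save('wrist','w6.png')
l=cams.place_of('wrist','blue_pull');s=get_state();print(l); print(atz(ray('wrist',l[0]['point'],s),.202))"
```

```text
t 14.25 pos [ 0.5899 -0.2112  0.3967] yaw -77.68 j [-0.47  0.49  0.88  0.    1.77  0.89] F [ 0.5 -0.  -0.4] z [ 0.003 -0.001 -1.   ]
dp [ 0.0013 -0.0061  0.0467] spin 0.32
[{'point': [280.2, 189.9], 'score': 0.97}]
[ 0.58740011 -0.21473648  0.202     ]
```

View pics/w6.png

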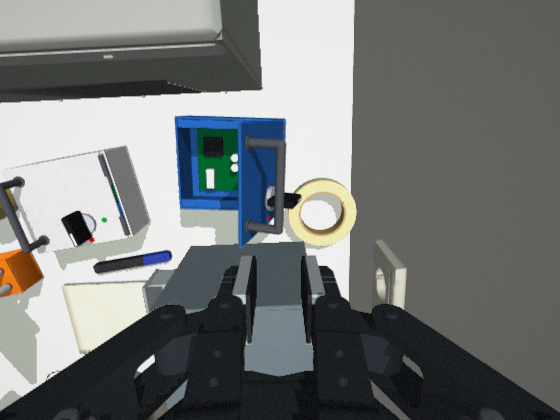

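The panel stands open with its bar at (280,190), about 125 mm across from where it started, so it is at about 73°. The white box is untouched, and the gripper is clear. Handing in.

```bash
python3 -c "
from h import *
print(ticket.close_job())"
```

```text
the job is handed in; nothing more can be done
None
```

The job is handed in at about 14 s: the blue box's wing is turned to its unlocked stop, the panel stands open by itself at about 73° and is let go, and the white box, cup and bottle were not touched.

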